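# Click the day dial on to green

## Robot

A 7-joint arm with a two-finger parallel gripper is mounted at the origin on a cart in front of the work surface, level with it; the furniture and walls round the work are solid. World frame = base frame: x ahead of the robot, y to its left, z up, the work surface at z = 0. Lengths are in m, angles in rad, forces in N, time in s.
With the tool pointing down it reaches from about 0.4 to 0.85 m from the base axis. Payload 6.9 kg.
Tool frame: the origin (TCP) lies midway between the tips of the shut fingers; the grasp point (between the pads) lies behind it (ctrl.pinch_z is the z of the grasp point in the tool frame, in m); z points along the fingers, y is the line along which they close (so a half turn about z gives the same grasp; the last joint's range is limited). The gripper opens to 85 mm and grips with 20 to 120 N. Pads are 22 mm wide; open, the fingers measure 114 mm over their backs; the gripper's body (76 mm by 85 mm) begins 54 mm behind the grasp point. The pads swing forward as they close: fully open they stand 13 mm farther back than shut.
Start: joints at [-1.032, 0.507, -0.238, 1.5, 0.126, 1.149, -0.155], TCP at [0.263, 0.567, 0.231] pointing down, gripper open.
Joint ranges: [-3.08, 3.08], [-0.24, 2.05], [-1.43, 1.35], [0, 2.5], [-1.52, 4.66], [0.17, 1.96], [-2.89, 2.89]. Speed limits (rad/s): [2.39, 2.39, 3.14, 3.14, 3.14, 3.14, 3.14].

## Interface

Orientations are given as a unit quaternion [w, x, y, z].
In Python, from station import ctrl, get_state, vision, ticket, models gives the robot as it stands. Calls block until the motion is done:
- ctrl.movep(position, orientation): joint-space move of the TCP to a pose.
- ctrl.movel(position, frame=None, max_speed=0.15): straight line of the TCP; frame=None keeps the orientation; max_speed is the mean speed in m/s.
- ctrl.set_joints(angles): joint-space move.
- ctrl.ungrasp() and ctrl.close_gripper(force=None): open the fingers fully, or close them until they stop; force is the grip in N (None keeps the last).
- ctrl.pause(seconds).
- ctrl.ik(position, orientation): joint angles nearest the present ones, or None.
- get_state(): the state.
- vision.grab_frame(name): name is "side" or "top" or "wrist"; returns (picture, depth): 400x640x3 uint8, blue, green, red; 400x640 float32, m along the optical axis (not along the pixel's ray), 0 where there is no reading.
- vision.camera_info(name): a dict with "mtx" (3x3 intrinsics, pixels), "R" (3x3) and "t" (3): a world point X has camera coordinates R X + t; the wrist camera has in their place "hand_eye" (4x4, takes a point from camera to tool coordinates, whose origin is the TCP and whose axes are the flange's). Camera axes: x right, y down, z forward; pixel columns grow to the right and rows downward; lengths in m; the calibration is good to about 2 mm. A picture is of the moment at which its call begins: read the wrist's pose just before it. camera_info takes no time and is no camera call.
A pose or a line that the arm cannot do raises ctrl.Unreachable and nothing moves.
- ticket.close_job(): hands the job in; it is judged then, once.
Trained networks look in the newest picture that a camera, given by its name, has taken for a name from the list of things; names that differ only in an ending like _2 or _b are one class to them, and where a whole thing is asked for, a point or a joint stands for the part that bears it (a point fixed in the world has none). Each returns a list of dicts, best first, with "p" (0 to 1); they miss things now and then, are a little off and sometimes report something else, mostly with a low value. They report only what shows in the picture. A call takes as long as a camera call. They do not tell look-alikes from the thing itself.
- models.recognise(camera, target): "point" ([column, row] in pixels, amid what is visible of it).
- models.masks_of(camera, target): "mask" (400x640 bool, what is visible of it) and "point" ([column, row] in pixels, amid what is visible of it).
The state is a dict: "time": time; "qpos": joint angles; "qd": joint speeds; "tau": joint torques, N m; "tcp_pos": TCP position; "eef_rot": TCP orientation; "contact_force": force on the tool from outside, world axes, zero at the start; "wrist_torque": the same for the moment, N m; "width": finger opening in m; "gripper_force": force on a finger pad.
Only numpy, scipy, OpenCV 4.12 (cv2) and the standard library are available. Lean on these libraries where they do the work, as an engineer would, in place of code of your own. Each camera call takes 0.05 s, during which the arm holds its last target. There are 200 camera calls.

## Task

Advance the colour-coded day dial to the green day: with a fingertip, flick the thumbwheel clockwise by its edge, click by click, until the green dot rests at the black pointer, and do not click past it. Work gently, do not grip the wheel, leave everything else standing where it is, and finish with the hand clear.

Things in the scene. Friction and masses are not known exactly. Their poses are not given: they have to be found in the camera images.
- dial: Fixed grey housing of the day dial. Origin on the table under the wheel's axis, z up, +x from the axis to the rear post and pointer; the -x side, roughly towards the robot, is open. Under the wheel a drum (radius 34 mm, 26 mm high) on a foot (radius 44 mm, 6 mm high); beyond it only bare table under the paddles. Post and cover: 44 mm wide, from 44 to 78 mm behind the axis, 56 mm high.
- pointer (a point): Tip of the black pointer nose on the housing, 33 mm from the axis along the dial's +x, 53 mm above the table. The dot that stands at it is the day that is set.
- wheel_axis (a point): Point on the wheel's axis, 34 mm above the table at mid-height of the paddles. The wheel is a white disc, radius 36 mm, with 7 equal paddles on its edge, each 6 mm thick, ending 56 mm from the axis, 28 to 40 mm above the table; on the disc inward of each paddle, 25 mm from the axis, a coloured dot of 15 mm. At rest one dot and paddle stand exactly at the pointer.
- front_edge (a point): Fixed point of the housing's frame where the paddle ends pass at the open front, 56 mm from the axis along the dial's -x, 34 mm above the table. At rest two paddles stand 25.7 degrees either side of it. Advancing, paddles pass it towards the dial's +y. A paddle's end needs about 1 to 4 N.
- wheel (a joint): Turn of the wheel, rad, growing clockwise from above. Rest values: 0.898 yellow, 1.795 red, 2.693 brown, 3.590 black, 4.488 green, 5.386 blue, 6.283 orange; starts at one of the first three. Ratchet, clockwise only: pushed past 0.65 rad from rest it clicks and snaps on to one pitch, 0.898; past 1.55 it would click twice. Let go between clicks, it springs back within 0.5 s to the last one made.
- spice_jar: Spice jar, 47 mm diameter, 98 mm tall, loose, behind the dial on its left; origin at the centre of its underside. To be left alone.
- shaker: Small salt and pepper shaker with a grey domed top, 44 mm diameter, 90 mm tall, loose, behind the dial on its right; origin at the centre of its underside. To be left alone.
- sachet: Small red drink sachet lying flat, 30 x 75 x 9 mm, loose, to the left of the dial; origin at the centre of its underside. To be left alone.
Things that resemble listed ones, but are neither listed nor needed, are in the scene too. What is shaped like the dial but pink, purple or turquoise is not meant.

How it is judged:
By the outcome, as a careful person would: the job done as asked, in the order asked, and still so for the second after the job is handed in, with the robot touching nothing.
It also fails if it takes over 67 s, if anything falls off the work surface, if the arm or the gripper's body presses on something with over 40 N, if the wrist force passes 120 N, or if a joint passes its speed limit or range.

## Working session

There is one attempt and no reset: what is moved stays moved. The work goes in short steps, each a Python script; the robot and the scene stay as the last script left them, time stands still between calls to the robot, and variables do not carry over. Pictures are saved under pics/ and viewed, at most 10 in all, crops included, and the job is handed in when it is done.

```bash
mkdir -p pics; ls; python3 - <<'E'
from station import ctrl,get_state,vision,models
import cv2,numpy as np
s=get_state();print(s['time'],s['tcp_pos'],s['eef_rot'],s['width'],ctrl.pinch_z)
a,_=vision.grab_frame('top')
for t in ['dial','wheel','wheel_axis','pointer','spice_jar','shaker','sachet']:
    print(t,[(np.round(r['point']),round(r['p'],2)) for r in models.recognise('top',t)])
b,_=vision.grab_frame('side')
for t in ['dial','wheel']:
    print(t,[(np.round(r['point']),round(r['p'],2)) for r in models.recognise('side',t)])
cv2.imwrite('pics/top.png',a);cv2.imwrite('pics/side.png',b)
for n in('top','side'):print(vision.camera_info(n))
E
```

```text
pics
0.0 [0.26258546 0.5666098  0.23043759] [-1.65123612e-04  2.15207897e-01  9.76567856e-01 -8.69402584e-04] 0.08541557702912697 -0.0187
dial [(array([367., 183.]), 0.96), (array([237., 242.]), 0.91), (array([332., 270.]), 0.88), (array([411., 282.]), 0.81), (array([243., 162.]), 0.78)]
wheel [(array([336., 271.]), 0.96), (array([418., 286.]), 0.88), (array([242., 166.]), 0.8), (array([371., 186.]), 0.74), (array([238., 245.]), 0.65)]
wheel_axis [(array([239., 168.]), 0.88), (array([418., 283.]), 0.84), (array([373., 188.]), 0.66), (array([339., 274.]), 0.66), (array([238., 246.]), 0.64)]
pointer [(array([241., 166.]), 0.96), (array([236., 239.]), 0.81), (array([368., 183.]), 0.78), (array([411., 276.]), 0.65), (array([332., 270.]), 0.62)]
spice_jar [(array([315., 161.]), 0.68)]
shaker [(array([407., 124.]), 0.77)]
sachet [(array([300., 196.]), 0.95)]
dial [(array([277., 280.]), 0.94), (array([262., 178.]), 0.91), (array([324., 163.]), 0.84), (array([345., 231.]), 0.78), (array([265., 228.]), 0.72)]
wheel [(array([315., 162.]), 0.96), (array([256., 177.]), 0.92), (array([273., 276.]), 0.91), (array([261., 228.]), 0.75), (array([342., 229.]), 0.65)]
{'mtx': array([[441.96694247,   0.        , 316.24527925],
       [  0.        , 441.96694247, 196.54632546],
       [  0.        ,   0.        ,   1.        ]]), 'R': array([[-0.00163178, -0.99999788,  0.00125282],
       [-0.99255843,  0.0014671 , -0.12176045],
       [ 0.12175835, -0.00144219, -0.99255873]]), 't': array([0.05592307, 0.54747318, 0.97504613])}
{'mtx': array([[474.06626133,   0.        , 309.7168381 ],
       [  0.        , 474.06626133, 194.97112063],
       [  0.        ,   0.        ,   1.        ]]), 'R': array([[ 0.92817321, -0.37208583,  0.00682838],
       [-0.22305649, -0.57091756, -0.7901259 ],
       [ 0.29789309,  0.73185058, -0.61290654]]), 't': array([-0.47316104,  0.19287936,  1.11916262])}
```

View pics/top.png

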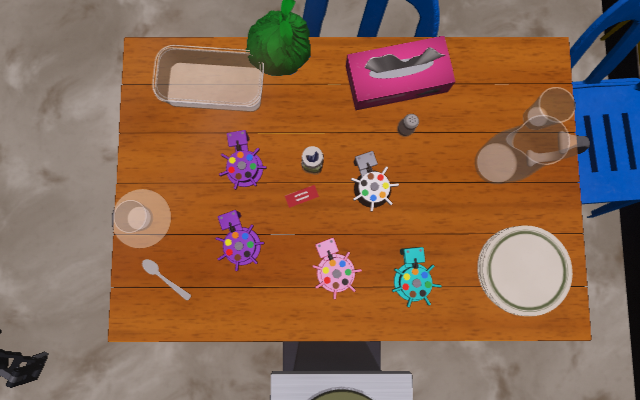

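```bash
python3 -c "
import cv2
a=cv2.imread('pics/top.png')[100:310,200:460]
cv2.imwrite('pics/crop.png',cv2.resize(a,None,fx=2.85,fy=2.85,interpolation=cv2.INTER_CUBIC))"
```

```text
(no output)
```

View pics/crop.png

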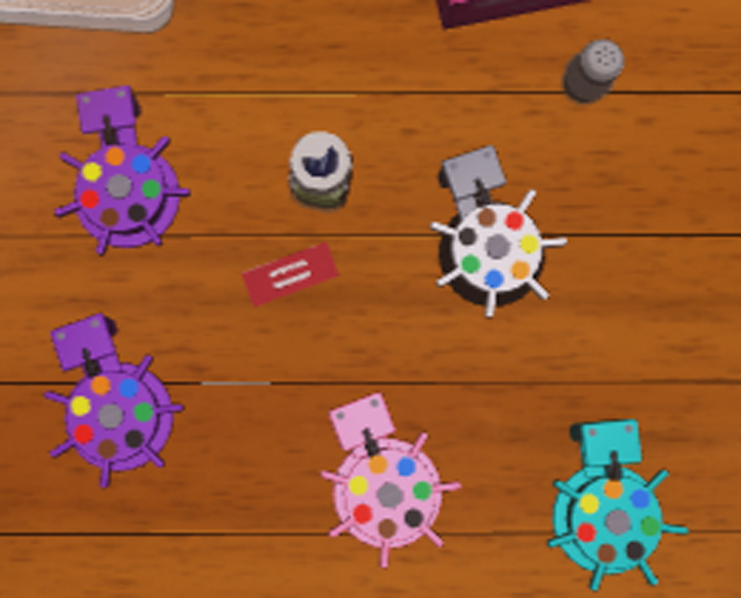

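Five dials are visible in the top picture: purple (242,165), purple (238,243), pink (336,271), turquoise (416,283), and the grey housing with white wheel (374,186). The last one is the one meant, since the others are the excluded colours. Its brown dot is at the pointer, with black then green following counter-clockwise, so it needs 2 clicks clockwise. Next I fit the dial's pose from its dots.

```bash
cat > h.py <<'E'
from station import ctrl,get_state,vision,models
import cv2,numpy as np
from scipy.optimize import least_squares
I=vision.camera_info('top')
NAMES=['yellow','red','brown','black','green','blue','orange']
HUE={'red':(172,186),'orange':(10,19),'yellow':(25,34),'green':(50,80),'blue':(100,120)}
def dots(a,c=(374,186),r=19):
    h=cv2.cvtColor(a,cv2.COLOR_BGR2HSV).astype(int);v,u=np.mgrid[:400,:640]
    near=(np.hypot(u-c[0],v-c[1])<r);out={}
    for n,(lo,hi) in HUE.items():
        H=h[...,0].copy();
        if n=='red':H[H<8]+=180
        m=(near&(H>=lo)&(H<=hi)&(h[...,1]>120)&(h[...,2]>90)).astype(np.uint8)
        k,l,st,ce=cv2.connectedComponentsWithStats(m)
        if k>1:
            i=1+np.argmax(st[1:,4]);out[n]=(ce[i],st[i,4])
    return out
def proj(X):
    p=(I['R']@np.asarray(X).T).T+I['t'];p=p@I['mtx'].T;return p[:,:2]/p[:,2:]
def world(u,v,z):
    d=I['R'].T@np.linalg.inv(I['mtx'])@[u,v,1];o=-I['R'].T@I['t'];return o+d*(z-o[2])/d[2]
def fit(d,z):
    # angle of dot n = phi - k*pitch*(-1): next day lies CCW of present one
    k=np.array([NAMES.index(n) for n in d]);uv=np.array([d[n][0] for n in d])
    def f(p):
        A=p[2]+k*2*np.pi/7
        return (proj(np.c_[p[0]+.025*np.cos(A),p[1]+.025*np.sin(A),0*A+z])-uv).ravel()
    c=world(*uv.mean(0),z);best=min((least_squares(f,[c[0],c[1],s]) for s in range(6)),key=lambda r:r.cost)
    return best.x,np.abs(best.fun).max()
E
python3 - <<'E'
from h import *
a=cv2.imread('pics/top.png')
_,D=vision.grab_frame('top')
d=dots(a);print({n:(np.round(x[0],1),x[1]) for n,x in d.items()})
def pt(u,v):
    z=D[v,u];return I['R'].T@(np.linalg.inv(I['mtx'])@[u,v,1]*z-I['t'])
for uv in [(374,178),(369,190),(380,190),(366,160)]:print(uv,pt(*uv))
for z in(.038,.042,.046):print(z,fit(d,z))
# post top corners (z .056) mask direction
x,_=fit(d,.042)
psi=x[2]+2*2*np.pi/7; print('psi with brown at pointer',psi)
q=np.array([[x[0]+r*np.cos(psi),x[1]+r*np.sin(psi),zz] for r,zz in((.033,.053),(.044,.056),(.078,.056))]);print(proj(q))
E
```

```text
{'red': (array([379.9, 177. ]), np.int32(28)), 'orange': (array([388.2, 176.6]), np.int32(39)), 'yellow': (array([385.4, 185.3]), np.int32(27)), 'green': (array([364.6, 192. ]), np.int32(23)), 'blue': (array([372.9, 197.5]), np.int32(27))}
(374, 178) [ 0.58900013 -0.07649138  0.0408415 ]
(369, 190) [ 0.56194975 -0.06511187  0.03712918]
(380, 190) [ 0.56129093 -0.08950655  0.04165397]
(366, 160) [ 0.62779381 -0.05726209  0.05505162]
0.038 (array([ 0.576577  , -0.07849973,  5.04912976]), np.float64(12.757468481177114))
0.042 (array([ 0.57598758, -0.07792716,  5.04913356]), np.float64(12.771980839455722))
0.046 (array([ 0.57539816, -0.07735459,  5.04913749]), np.float64(12.786608022055248))
psi with brown at pointer 6.844329364027142
[[367.43662165 170.58836301]
 [364.92469413 166.27218192]
 [356.71899672 153.73245103]]
```

```bash
sed -i 's/r=19/r=15/' h.py; python3 - <<'E'
from h import *
a=cv2.imread('pics/top.png')
d=dots(a);print({n:(np.round(x[0],1),x[1]) for n,x in d.items()})
for z in(.038,.042):print(z,fit(d,z))
x,_=fit(d,.041); psi=(x[2]+4*np.pi/7)%(2*np.pi); print('psi',psi)
q=np.array([[x[0]+r*np.cos(psi),x[1]+r*np.sin(psi),zz] for r,zz in((.033,.053),(.044,.056),(.078,.056))]);print(proj(q))
e1=np.array([np.cos(psi),np.sin(psi),0]);e2=np.array([-e1[1],e1[0],0])
from scipy.spatial.transform import Rotation as Ro
for s in(1,-1):
    R=np.c_[s*e2,np.cross([0,0,-1],s*e2),[0,0,-1]];w=Ro.from_matrix(R).as_quat()[[3,0,1,2]]
    P=np.array([x[0],x[1],0])-.1*e1-.046*e2+[0,0,.12]
    print(s,w,P,ctrl.ik(P,w))
E
```

```text
{'red': (array([379.9, 177. ]), np.int32(28)), 'orange': (array([382.2, 194.4]), np.int32(28)), 'yellow': (array([385.4, 185.3]), np.int32(27)), 'green': (array([364.6, 192. ]), np.int32(23)), 'blue': (array([372.9, 197.5]), np.int32(27))}
0.038 (array([ 0.57003323, -0.07697016,  4.81056303]), np.float64(0.31799954008448594))
0.042 (array([ 0.56947656, -0.07640911,  4.81057776]), np.float64(0.28542052341691715))
psi 0.32258456611153097
[[369.996961   171.90289021]
 [368.53311971 167.0960603 ]
 [363.53108578 153.04299116]]
1 [0.         0.58437194 0.81148594 0.        ] [ 0.48935667 -0.15187855  0.12      ] [ 0.07106179  0.47191615  0.26507469  1.95025861 -0.17725654  0.74152224
  0.76222688]
-1 [-0.          0.81148594 -0.58437194  0.        ] [ 0.48935667 -0.15187855  0.12      ] [-0.41549961  0.7395612   1.15117699  1.95564603 -0.81366597  1.01001974
 -1.69435626]
```

```bash
cat >> h.py <<'E'
psi=.32258;C=np.array([.5696,-.0765,0]);e1=np.array([np.cos(psi),np.sin(psi),0]);e2=np.array([-e1[1],e1[0],0])
Q=[0,.58437194,.81148594,0]
def W(x,y,z):return C+x*e1+y*e2+np.array([0,0,z])
def F():
    f=np.array(get_state()['contact_force']);return np.round([f@e1,f@e2,f[2]],2)
E
python3 - <<'E'
from h import *
ctrl.close_gripper()
ctrl.movep(W(-.10,-.046,.15),Q)
ctrl.movel(W(-.10,-.046,.024))
s=get_state();print(s['time'],s['tcp_pos'],W(-.10,-.046,.024),s['width'],F())
b,_=vision.grab_frame('side');a,_=vision.grab_frame('top');w,_=vision.grab_frame('wrist')
J=vision.camera_info('side');p=J['mtx']@(J['R']@W(-.05,-.02,.03)+J['t']);u,v=(p[:2]/p[2]).astype(int);print(u,v)
f=lambda i,u,v:cv2.resize(i[v-50:v+50,u-65:u+65],(390,300),interpolation=cv2.INTER_CUBIC)
cv2.imwrite('pics/pre.png',np.vstack([np.hstack([f(b,u,v),f(a,374,190)]),np.hstack([cv2.resize(w,(390,244)),np.zeros((244,390,3),np.uint8)])]))
E
```

```text
5.0333 [ 0.48980923 -0.15199773  0.02457832] [ 0.4893406  -0.15182881  0.024     ] 0.00012120041568442853 [-0.08  0.03  0.57]
333 241
```

View pics/pre.png

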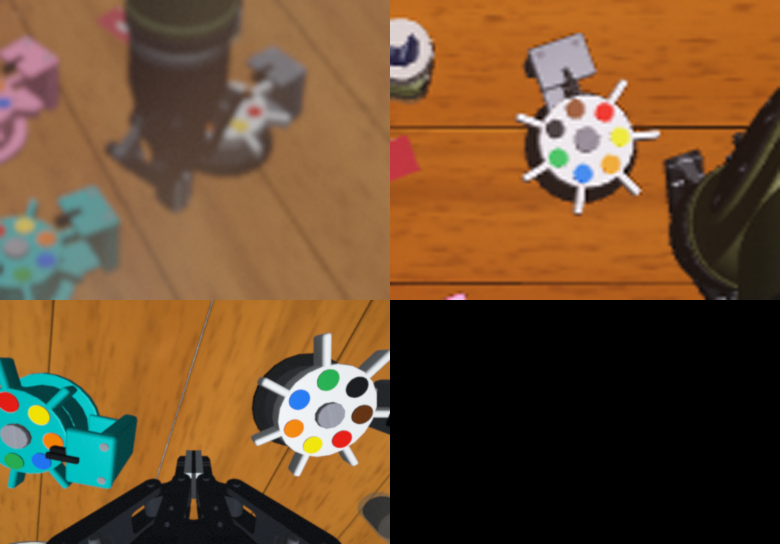

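The top inset shows white dial with brown at the pointer. The shut fingertip is in front of it on its right, clear of the paddles, and is about 20 mm across radially. Now the first push.

```bash
cat >> h.py <<'E'
def show(name):
    a,_=vision.grab_frame('top');w,_=vision.grab_frame('wrist')
    f=cv2.resize(a[140:240,310:440],(390,300),interpolation=cv2.INTER_CUBIC)
    cv2.imwrite(name,np.hstack([f,cv2.resize(w,(390,300))]))
    return a
def push(x=-.054,z=.028,end=-.002):
    ctrl.movel(W(-.10,-.046,z)); ctrl.movel(W(x,-.046,z),max_speed=.08);print('in',F())
    for y in list(np.arange(-.038,end,.004))+[end]:
        ctrl.movel(W(x,y,z),max_speed=.04);s=get_state();p=np.array(s['tcp_pos'])-C
        print(round(s['time'],2),'y %.4f'%(p@e2),'x %.4f'%(p@e1),F())
        if np.abs(F()).max()>12:print('STOP');break
E
python3 - <<'E'
from h import *
push(end=-.004)
show('pics/p1.png')
E
```

```text
in [-0.31  0.53 -0.54]
6.51 y -0.0377 x -0.0543 [ 0.26 -0.42  0.13]
6.76 y -0.0344 x -0.0546 [-2.43 -3.07 -0.24]
7.01 y -0.0298 x -0.0540 [-0.8  -1.71 -0.2 ]
7.26 y -0.0259 x -0.0543 [-2.45 -2.89  0.1 ]
7.51 y -0.0215 x -0.0536 [-0.48 -2.13 -0.94]
7.76 y -0.0176 x -0.0538 [-0.32 -2.05  0.48]
8.01 y -0.0137 x -0.0540 [-1.36 -2.45  0.86]
8.26 y -0.0091 x -0.0537 [-1.   -0.7  -0.17]
8.51 y -0.0052 x -0.0539 [-0.33 -0.63 -0.27]
8.76 y -0.0037 x -0.0539 [ 0.83 -0.29  0.74]
```

View pics/p1.png

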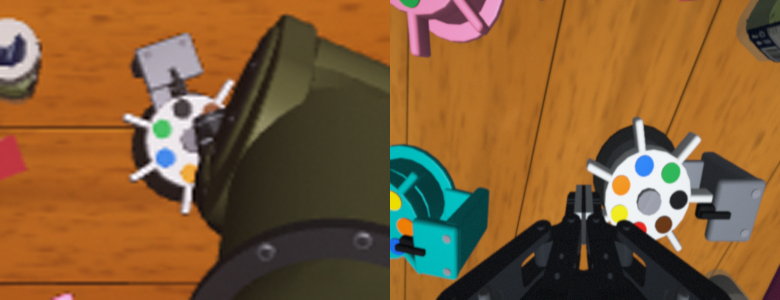

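The first click is made: the black dot is at the pointer in the wrist view (678,200), and the force dropped at y≈-9 mm. I'll withdraw and push once more.

```bash
python3 - <<'E'
from h import *
ctrl.movel(W(-.10,-.004,.028),max_speed=.08)
push(end=-.004)
ctrl.movel(W(-.10,-.004,.028),max_speed=.08)
ctrl.movel(W(-.10,-.02,.15))
ctrl.movel(W(-.20,-.08,.20))
a=show('pics/p2.png');d=dots(a);p,e=fit(d,.041)
print(p,e,'angle of green from pointer deg',np.degrees((p[2]+4*2*np.pi/7-psi+np.pi)%(2*np.pi)-np.pi),get_state()['time'],F())
E
```

```text
in [-0.13  0.38  0.98]
11.09 y -0.0377 x -0.0543 [ 0.07 -0.35  0.4 ]
11.34 y -0.0344 x -0.0546 [-2.45 -3.46 -0.41]
11.59 y -0.0298 x -0.0539 [-0.96 -0.8  -1.19]
11.84 y -0.0259 x -0.0543 [-3.59 -2.98  0.81]
12.09 y -0.0216 x -0.0536 [-1.83 -2.23  0.35]
12.34 y -0.0177 x -0.0538 [-2.27 -1.45  0.46]
12.59 y -0.0136 x -0.0540 [-1.47 -2.6   0.18]
12.84 y -0.0090 x -0.0536 [-0.5   0.91  0.75]
13.09 y -0.0052 x -0.0538 [-0.16  0.21  0.24]
13.34 y -0.0038 x -0.0539 [ 0.31 -0.   -0.53]
[ 0.56966329 -0.07613169  3.02168341] 0.4529847982741728 angle of green from pointer deg 0.3615197497306334 16.1333 [-0.17 -0.19 -0.32]
```

View pics/p2.png

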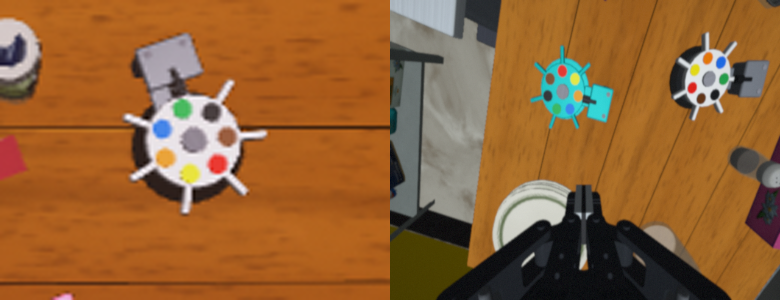

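The green dot (182,108) rests at the pointer, 0.4° off by the fit, and the hand is clear.

```bash
python3 -c "
from station import ctrl,ticket
ctrl.pause(0.5);print(ticket.close_job())"
```

```text
the job is handed in; nothing more can be done
None
```

The white-wheeled grey dial now stands at green after two clicks, brown to black to green. The hand is clear and the job was handed in at about 17 s.

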